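# Reset the tripped grading machine and start it

## Robot

A 6-joint arm with a two-finger parallel gripper is mounted at the origin on the work surface. World frame = base frame: x ahead of the robot, y to its left, z up, the work surface at z = 0. Lengths are in mm, angles in rad, forces in N, time in s.
With the tool pointing down it reaches from about 300 to 775 mm from the base axis. Payload 14.6 kg.
Tool frame: the origin (TCP) lies at the very end of the fingers, on their centre line; the grasp point (between the pads) lies 19 mm behind it (grip_point_offset is the distance from the TCP to the grasp point, in mm); z points along the fingers, y is the line along which they close (so a half turn about z gives the same grasp; the last joint's range is limited). The gripper opens to 94 mm and grips with 3 to 60 N. Pads are 16 mm wide; open, the fingers measure 119 mm over their backs; the gripper's body (75 mm by 177 mm) begins 78 mm behind the grasp point.
Start: joints at [-1.288, 0.3, 1.521, -0, 1.321, -0.067], TCP at [188.483, -516.685, 170.846] pointing down, gripper open.
Joint ranges: [-3.03, 3.03], [-0.79, 2.21], [0.23, 2.52], [-1.04, 4.18], [0, 3.07], [-2.55, 2.55]. Speed limits (rad/s): [2.22, 2.22, 2.57, 3.14, 3.14, 3.14].

## Interface

Orientations are given as [roll, pitch, yaw] about the fixed x, y, z axes, in that order (R = Rz(yaw) Ry(pitch) Rx(roll)).
In Python, from cell import read_state, camera, camera_info, sign_off, grip_point_offset gives the robot as it stands.
- The arm moves only by the shell command python3 -m handwheel 'ROWS' [FORCE]. ROWS is text: rows parted by semicolons, each of 5 numbers parted by spaces: the shift along the world's x, y, z in units of 40 mm (1.0 is 40 mm), then the turn about the world's z in units of 5 degrees (1.0 is 5 degrees), then the closure, from 0 (fully open) to 1 (shut). In form: dx dy dz yaw gripper; .... A call has 1 to 12 rows; each row shifts and turns the commanded pose from where the row before left it; what a row does not reach is not made up. A row lasts 1/12 s, in which the tool goes at most 41.7 mm and 7.16 degrees, less where a joint would pass 70% of its speed; a pose out of reach is approached as far as the arm can. A call is refused whole if a number of a shift passes 1 or a number of a turn 1, either way. A call with a gripper value outside its range is refused whole. The fingers move at their own pace and stop on an object; FORCE is the grip in N (left out, the last holds). Time passes only in rows, so rows that do not move let the fingers close. It gives the time, the measured TCP pose, the force, the opening and the grip force at its end, in the units of the state.
- read_state(): the state, without advancing time (a new reading comes with each control period).
- camera(name): name is "scene" or "top" or "wrist"; returns (picture, depth): 480x640x3 uint8, red, green, blue; 480x640 float32, mm along the optical axis (not along the pixel's ray), 0 where there is no reading.
- camera_info(name): a dict with "intrinsics" (3x3 intrinsics, pixels), "world_from_camera" (4x4, takes a point from camera to world coordinates). Camera axes: x right, y down, z forward; pixel columns grow to the right and rows downward; lengths in mm; the calibration is good to about 2 mm. A picture is of the moment at which its call begins: read the wrist's pose just before it. camera_info takes no time and is no camera call; for the wrist camera it gives the pose at the moment of the call.
- sign_off(): hands the job in; it is judged then, once.
The state is a dict: "clock": time; "joints": joint angles; "qd": joint speeds; "effort": joint torques, N m; "eef_pos": TCP position; "eef_rot": TCP orientation; "wrist_force": force on the tool from outside, world axes, zero at the start; "moment": the same for the moment, N m; "finger_gap": finger opening in mm; "finger_force": force on a finger pad.
Only numpy, scipy, OpenCV 4.12 (cv2) and the standard library are available. Lean on these libraries where they do the work, as an engineer would, in place of code of your own. Each camera call takes 0.05 s, during which the arm holds its last target. There are 200 camera calls.

## Task

The stone grading machine's trip lever has tripped to its middle position. Push the lever fully off, away from the red button, past its hidden spring until it bears firmly on its stop, and hold it there for half a second; then throw it fully on, towards the red button, and press the big red button all the way down once to start the machine. Push the lever and button gently, with no more than 20 N and without pinching them, leave the lever on and let go of everything, and do not disturb the stones, cone and other things around.

Things in the scene. Friction and masses are not known exactly. Their poses are not given: they have to be found in the camera images.
- machine: Grey plastic grading machine, fixed to the counter: a box 240 mm (x) by 420 mm (y, -180 to +240 mm), flat deck 110 mm above the counter. Origin on the counter; x to its back, z up, y towards the aluminium feed bowl (104 mm wide, 47 mm above the deck, at x 0, y +183). The black lever stands on the deck between the feed bowl (+y) and the big red button (-y).
- lever_pivot (a point): The lever's pivot, 8 mm above the deck at machine x -20, y 0; the axis runs along machine x. The lever turns stiffly (1 to 2 N, pushed 36 mm above the pivot) and stays where it is left; let go at off, it springs back some 0.25 rad, which does no harm. Until it has been fully off, an inner catch bars it beyond about +0.17 to +0.4 rad; afterwards it goes on freely.
- lever_top (a point): Centre of the lever's upper end. The lever is a flat black bar, 20 mm wide (machine x), 10 mm thick (machine y), 62 mm from the pivot to its top; it swings sideways along machine y. At joint value a the top lies 62 mm * -sin a along machine y from the pivot and 62 mm * cos a above it.
- trip_lever (a joint): Lever angle, rad: 0 upright; positive leans towards the red button (machine -y, ON, hard stop at 0.60 = fully on); negative leans towards the feed bowl (machine +y, OFF). Tripped it starts at -0.10 to +0.12. Going OFF it meets a hidden spring at -0.23 to -0.46 and a rigid stop at -0.44 to -0.70: where differs each time and cannot be seen, so find the stop by feel.
- plinth_top (a point): Centre of the top of the lever's black plinth, 52 (x) by 90 (y) by 12 mm high, on the deck. Feel of going OFF, pushed 36 mm above the pivot: 1 to 2 N, then over some 9 mm of spring 4 to 10 N, then a steep rise at the rigid stop. A push of 14 to 18 N against the stop, held half a second, resets it; under 12 N may not, over 22 N breaks the lever. Pushed higher up, a little less is needed.
- start (a joint): Travel of the red push button in m: 0 up, 0.006 fully down (spring, about 6 N fully down; it springs back up).
- start_top (a point): Centre of the flat top of the big round red push button (44 mm across) on the machine's deck, at machine x -20, y -130; the top stands 22 mm above the deck when up, in a black collar 60 mm across and 12 mm high. It is pressed straight down.
- stone0: Bystander: loose black glass stone, 22 mm across, 9 mm thick, lying on the machine's deck towards the back. Origin under its centre.
- stone1: Bystander: a second such stone on the deck towards the back. Origin under its centre.
- cone_mid (a point): Bystander: loose chrome measuring cone, 34 mm across, 50 mm high, standing on the machine's deck towards the back. Point half-way up its axis.
- tray: Bystander: shallow wooden tray of black glass stones, 180 by 140 mm, 30 mm high, on the counter. Origin under its centre.
- bowl_lid: Bystander: pale ash bowl lid, 124 mm across, 22 mm high, on the counter. Origin under its centre.
- bowl: Bystander: wooden bowl, 116 mm across, 75 mm high, on the counter. Origin under its centre.
- brush: Bystander: small hand brush lying on the counter. Origin under its middle.

How it is judged:
By the outcome, as a careful person would: the job done as asked, in the order asked, and still so for the second after the job is handed in, with the robot touching nothing.
It also fails if it takes over 72 s, if anything falls off the work surface, if the arm or the gripper's body presses on something with over 40 N, if the wrist force passes 120 N, or if a joint passes its speed limit or range.

## Working session

There is one attempt and no reset: what is moved stays moved. The work goes in short steps, Python scripts to look and compute and a shell command to move; the robot and the scene stay as the last step left them, time stands still between calls to the robot, and variables do not carry over. Pictures are saved under pics/ and viewed, at most 11 in all, crops included, and the job is handed in when it is done.

```bash
mkdir -p pics; ls; python3 - <<'E'
from cell import *
import cv2,numpy as np
for n in ("scene","top"):
    p,d=camera(n); cv2.imwrite(f"pics/{n}0.png",p[:,:,::-1]); np.save(f"pics/{n}0.npy",d)
    i=camera_info(n); print(n,i["intrinsics"],np.round(i["world_from_camera"],3).tolist())
print(read_state(), grip_point_offset)
E
```

```text
pics
scene [[617.84580793   0.         329.32434165]
 [  0.         617.84580793 234.72173503]
 [  0.           0.           1.        ]] [[0.621, 0.438, -0.65, 1595.371], [0.784, -0.364, 0.503, -785.057], [-0.017, -0.822, -0.569, 1036.492], [0.0, 0.0, 0.0, 1.0]]
top [[441.31872463   0.         318.60688232]
 [  0.         441.31872463 243.02302747]
 [  0.           0.           1.        ]] [[-0.016, -0.985, 0.171, 370.139], [-1.0, 0.017, 0.003, -13.94], [-0.006, -0.171, -0.985, 1160.338], [0.0, 0.0, 0.0, 1.0]]
{'clock': 0.1, 'joints': array([-1.28760220e+00,  3.00364132e-01,  1.52148390e+00,  1.45894667e-06,
        1.32072614e+00, -6.66240506e-02]), 'qd': array([ 0.00031262, -0.00321785, -0.00185614,  0.00020822,  0.00110325,
       -0.00111449]), 'effort': array([-1.60648860e-04, -5.32641327e+01, -3.53287303e+01,  7.08532822e-02,
        2.34265690e-02, -5.53447967e-05]), 'eef_pos': array([ 188.41184559, -516.44303686,  170.38613879]), 'eef_rot': array([-3.14061340e+00, -6.67547578e-05,  3.49817780e-01]), 'wrist_force': array([-0.97709966, -0.0068001 , -0.08061336]), 'moment': array([-0.01485358, -0.02845957,  0.05861931]), 'finger_force': 0.0, 'finger_gap': 94.16586538419192} 18.8
```

View pics/scene0.png

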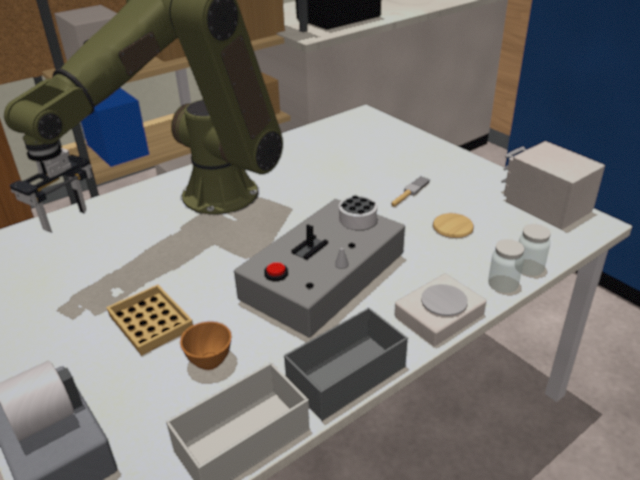

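View pics/top0.png

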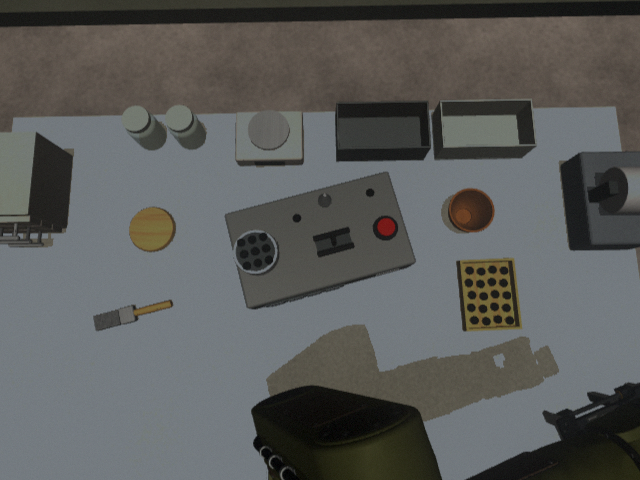

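The scene view shows the machine with its lever at about (310,235) and red button at (277,270). In the top view the button is at (386,227), the plinth at (333,242) and the feed bowl at (255,251). The stones and cone lie behind the lever.

```bash
cat > h.py <<'E'
from cell import *
import cv2,numpy as np
def ray(n,uv,z,info=None):
    i=info or camera_info(n); T=np.array(i["world_from_camera"]); r=T[:3,:3]@np.linalg.inv(i["intrinsics"])@np.array([uv[0],uv[1],1.]); return T[:3,3]+r*(z-T[2,3])/r[2]
def cloud(n,d,info=None):
    i=info or camera_info(n); T=np.array(i["world_from_camera"]); v,u=np.mgrid[:480,:640]
    P=np.stack([u,v,np.ones_like(u)],-1)@np.linalg.inv(i["intrinsics"]).T*d[...,None]; return P@T[:3,:3].T+T[:3,3]
def redc(p):
    m=((p[...,0]>120)&(p[...,1]<60)&(p[...,2]<60)).astype('uint8')
    n,l,s,c=cv2.connectedComponentsWithStats(m); k=1+s[1:,4].argmax(); return c[k],s[k]
E
python3 - <<'E'
from h import *
for n in("scene","top"):
    p=cv2.imread(f"pics/{n}0.png")[:,:,::-1]; c,s=redc(p); print(n,c,s,ray(n,c,132))
p=cv2.imread("pics/top0.png"); d=np.load("pics/top0.npy"); W=cloud("top",d)
z=W[...,2]
m=((abs(z-110)<6)&(W[...,0]>300)&(abs(W[...,1])<400)).astype('uint8')
n,l,s,c=cv2.connectedComponentsWithStats(m);k=1+s[1:,4].argmax()
pts=W[l==k][:,:2].astype('float32'); print(np.median(z[l==k]),cv2.minAreaRect(pts),cv2.boxPoints(cv2.minAreaRect(pts)))
m=(z>127)&(z<200); m[:,:300]=0;m[:215]=0;m[262:]=0;m[:,370:]=0
q=W[m];print(len(q),q.mean(0),q.max(0),q.min(0)); print(q[q[:,2]>165])
# bowl
mb=(z>150)&(z<165); mb[:,:225]=0; mb[:,285:]=0; mb[:220]=0; mb[280:]=0
print(cv2.minEnclosingCircle(W[mb][:,:2].astype('float32')))
E
```

```text
scene [275.43312102 268.10828025] [267 263  18  11 157] [ 589.89126548 -172.60964412  132.        ]
top [390. 230.] [390 230   1   1   1] [ 577.6371435  -180.33400711  132.        ]
109.75396308486484 ((565.3328857421875, -10.85479736328125), (239.76670837402344, 419.4027099609375), 14.36492919921875) [[ 397.17142  162.54759]
 [ 501.2239  -243.74257]
 [ 733.4944  -184.25719]
 [ 629.4419   222.03297]]
57 [550.06582579 -42.92431129 169.79217588] [561.15730989 -36.508284   181.83939303] [530.02709932 -53.53983903 127.19698919]
[[560.86509855 -36.55611602 180.85343704]
 [560.71905241 -38.80186922 181.40678092]
 [561.15730989 -41.12816342 178.95842947]
 [560.70686814 -43.32866592 181.07580619]
 [558.93679916 -36.5543992  178.91470603]
 [558.36296569 -38.74720877 181.69887091]
 [558.29770681 -41.00022141 181.83939303]
 [558.8686421  -43.35166378 178.67085559]
 [558.61518872 -45.57930594 179.78991119]
 [556.63553845 -36.508284   178.90034738]
 [556.71549727 -38.78655693 178.27788763]
 [556.17012577 -40.97675866 180.94732194]
 [556.64971357 -43.31598963 178.22070046]
 [556.7396272  -45.60164
[... 554 characters left out ...]
64502655]
 [549.95658867 -47.74538616 176.64120993]
 [548.50145835 -38.73500854 172.79927757]
 [547.04277445 -40.7923462  180.66495109]
 [547.04083614 -43.05305124 180.46500688]
 [547.03228102 -45.31344053 180.30164158]
 [547.27610996 -47.62250967 178.73963914]
 [545.16827577 -40.80828246 178.32972912]
 [544.76491549 -43.00672886 180.37960025]
 [544.85287507 -45.283793   179.67260846]
 [545.14373179 -47.60308375 177.82621253]
 [542.4475105  -40.69404302 180.75380386]
 [542.9590038  -43.03933965 177.62958591]
 [543.11453322 -45.33437808 176.52856022]
 [543.7313114  -47.72419913 172.80310254]
 [542.31123767 -43.27089503 168.14181924]]
((527.7125854492188, 137.0075225830078), 52.19626998901367)
```

```bash
python3 -m handwheel '0 0 0.6 0 1; 0.2 0.3 0.6 0.8 1; 0.45 0.5 0.3 0.9 1; 0.5 0.5 0 0.9 1; 0.5 0.55 0 0.9 1; 0.5 0.55 0 0.9 1; 0.5 0.55 0 0.9 1; 0.5 0.55 0 0.9 1; 0.5 0.55 0 0.9 1; 0.5 0.55 0 0.9 1; 0.5 0.55 0 0.9 1; 0.5 0.55 0 0.9 1' 10; python3 -m handwheel '0.5 0.55 0 0.9 1; 0.5 0.55 0 0.9 1; 0.5 0.55 0 0.9 1; 0.5 0.55 0 0.9 1; 0.5 0.55 0 0.9 1; 0.5 0.55 0 0.9 1; 0.4 0.5 0 0.9 1; 0.3 0.4 0 0.8 1; 0 0 0 0 1; 0 0 0 0 1'
cat >> h.py <<'E'
e=np.array([-.248,.969]); ex=np.array([.969,.248]); piv=np.array([553.4,-44.9])
def st():
    s=read_state(); q=s["eef_pos"]; w=q[:2]-piv; f=s["wrist_force"]
    print("mx %.1f my %.1f z %.1f yaw %.3f Fy %.2f Fx %.2f Fz %.2f gap %.1f t %.2f"%(w@ex,w@e,q[2],s["eef_rot"][2],f[:2]@e,f[:2]@ex,f[2],s["finger_gap"],s["clock"]))
E
python3 - <<'E'
from h import *
st(); p,d=camera("wrist"); cv2.imwrite("pics/w1.png",p[:,:,::-1])
i=camera_info("wrist"); c,s=redc(p); print(c,s,ray("wrist",c,132,i))
W=cloud("wrist",d,i); z=W[...,2]; m=(z>170)&(z<188); q=W[m]; w=(q[:,:2]-piv)
print(len(q)); 
if len(q): print(np.percentile(w@ex,[2,50,98]),np.percentile(w@e,[2,50,98]),np.median(q[:,2]))
E
```

```text
clock: 1.1
eef_pos: [395.2, -287.4, 230.7]
eef_rot: [-3.141, -0.0, 1.209]
wrist_force: [-0.5, -1.1, -0.4]
finger_gap: 17.2
finger_force: 0.0
clock: 1.93
eef_pos: [542.5, -120.2, 230.3]
eef_rot: [-3.141, -0.0, 1.825]
wrist_force: [-0.2, -0.4, 0.7]
finger_gap: 0.4
finger_force: 0.0
mx -29.3 my -70.3 z 230.3 yaw 1.825 Fy -0.36 Fx -0.27 Fz 0.72 gap 0.4 t 1.93
[358.12602291 291.63666121] [ 336  270   41   47 1222] [ 591.69021959 -166.19461214  132.        ]
500
[-7.58902637  1.76714367 11.40201727] [-1.33335432  3.34194471  7.96362676] 179.73574134895597
```

```bash
python3 -m handwheel '0.27 0.45 0 0 1; 0.27 0.45 0 0 1; 0 0 -0.5 0 1; 0 0 -0.5 0 1; 0 0 -0.5 0 1; 0 0 -0.4 0 1; 0 0 0 0 1; 0 0 0 0 1; 0 0 0 0 1'
python3 - <<'E'
from h import *
st(); p,d=camera("wrist"); cv2.imwrite("pics/w2.png",p[:,:,::-1])
E
```

```text
clock: 2.73
eef_pos: [564.3, -85.4, 156.2]
eef_rot: [3.14, 0.001, 1.823]
wrist_force: [0.5, -0.2, 0.1]
finger_gap: 0.4
finger_force: 0.0
mx 0.5 my -42.0 z 156.2 yaw 1.823 Fy -0.31 Fx 0.45 Fz 0.10 gap 0.4 t 2.73
```

View pics/w2.png

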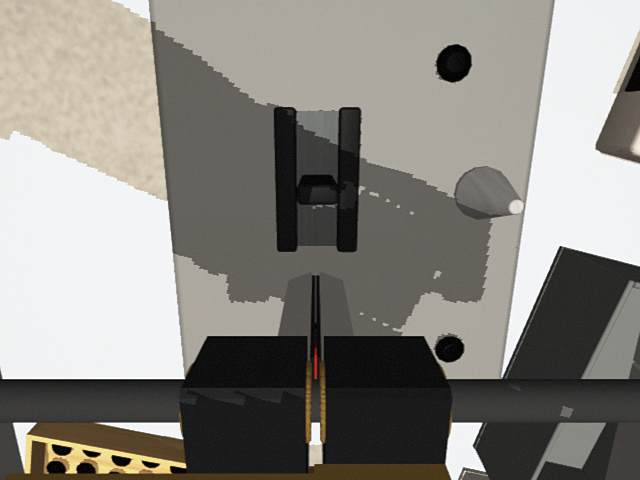

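The wrist view shows the shut fingers, tips at about (317,280), in line with the lever at (318,190) and clear of the cone and stones. I'll approach, then push in small steps.

```bash
S="python3 -c 'from h import*;st()'"; python3 -m handwheel '-0.05 0.19 -0.05 0 1; -0.05 0.19 0 0 1; -0.05 0.19 0 0 1; 0 0 0 0 1; 0 0 0 0 1'>/dev/null; eval $S
python3 -m handwheel '-0.02 0.08 0 0 1; -0.02 0.08 0 0 1; 0 0 0 0 1; 0 0 0 0 1'>/dev/null; eval $S
python3 -m handwheel '-0.02 0.08 0 0 1; -0.02 0.08 0 0 1; 0 0 0 0 1; 0 0 0 0 1' >/dev/null; eval $S
python3 -m handwheel '-0.012 0.048 0 0 1; -0.012 0.048 0 0 1; 0 0 0 0 1; 0 0 0 0 1'>/dev/null; eval $S
```

```text
mx 0.5 my -17.0 z 153.2 yaw 1.826 Fy -0.42 Fx 0.08 Fz 0.73 gap 0.4 t 3.20
mx 0.4 my -11.0 z 152.8 yaw 1.825 Fy 0.49 Fx 0.54 Fz -0.64 gap 0.4 t 3.53
mx 0.4 my -4.3 z 152.9 yaw 1.825 Fy -0.07 Fx 0.46 Fz 0.10 gap 0.4 t 3.87
mx 0.4 my -0.4 z 152.9 yaw 1.825 Fy 0.66 Fx -0.52 Fz -0.18 gap 0.5 t 4.20
```

```bash
python3 - <<'E'
from h import *
st(); p,d=camera("wrist"); cv2.imwrite("pics/w3.png",p[:,:,::-1]); i=camera_info("wrist")
W=cloud("wrist",d,i); z=W[...,2]; m=(z>168)&(z<186);m[260:]=0; q=W[m]; w=(q[:,:2]-piv)
print(len(q)); 
if len(q): print(np.percentile(w@e,[2,50,98]),np.median(q[:,2]))
st()
E
```

```text
mx 0.4 my -0.4 z 152.9 yaw 1.825 Fy 0.66 Fx -0.52 Fz -0.18 gap 0.5 t 4.20
0
mx 0.4 my -0.5 z 152.9 yaw 1.825 Fy 0.45 Fx 1.24 Fz -0.60 gap 0.5 t 4.25
```

View pics/w3.png

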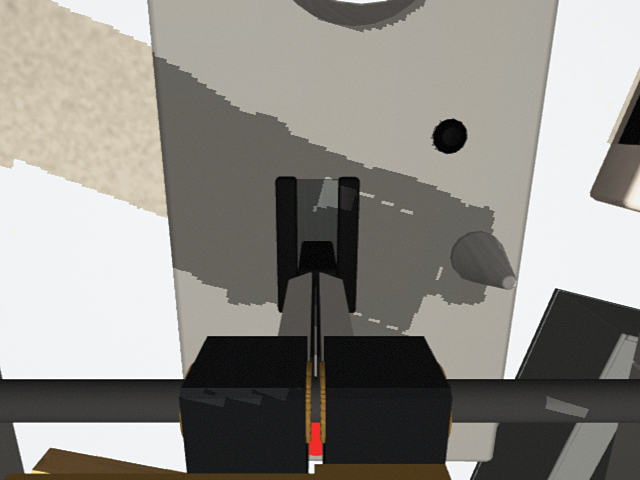

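The lever is leaning towards the bowl, in contact with the fingers at about (317,270). I'll continue in steps of about 1 mm.

```bash
S="python3 -c 'from h import*;st()'"; 
python3 -m handwheel '-0.012 0.048 0 0 1; 0 0 0 0 1; 0 0 0 0 1'>/dev/null; eval $S
python3 -m handwheel '-0.006 0.024 0 0 1; 0 0 0 0 1; 0 0 0 0 1'>/dev/null; eval $S
python3 -m handwheel '-0.006 0.024 0 0 1; 0 0 0 0 1; 0 0 0 0 1'>/dev/null; eval $S
python3 -m handwheel '-0.006 0.024 0 0 1; 0 0 0 0 1; 0 0 0 0 1'>/dev/null; eval $S
```

```text
mx 0.4 my 1.6 z 152.9 yaw 1.825 Fy 0.33 Fx 0.21 Fz 0.31 gap 0.3 t 4.50
mx 0.4 my 2.5 z 152.9 yaw 1.825 Fy -0.61 Fx -0.13 Fz 0.08 gap 0.2 t 4.75
mx 0.4 my 3.5 z 152.9 yaw 1.825 Fy -0.35 Fx -0.07 Fz 0.37 gap 0.4 t 5.00
mx 0.5 my 4.5 z 152.8 yaw 1.825 Fy 0.81 Fx -0.39 Fz 0.66 gap 0.1 t 5.25
```

```bash
S="python3 -c 'from h import*;st()'"; 
python3 -m handwheel '-0.006 0.024 0 0 1; 0 0 0 0 1; 0 0 0 0 1'>/dev/null; eval $S
python3 -m handwheel '-0.006 0.024 0 0 1; 0 0 0 0 1; 0 0 0 0 1'>/dev/null; eval $S
python3 -m handwheel '-0.006 0.024 0 0 1; 0 0 0 0 1; 0 0 0 0 1'>/dev/null; eval $S
python3 - <<'E'
from h import *
p,d=camera("wrist"); i=camera_info("wrist"); cv2.imwrite("pics/w4.png",cv2.resize(p[180:340,220:420,::-1],None,fx=3,fy=3)); st()
E
```

```text
mx 0.4 my 5.5 z 152.8 yaw 1.825 Fy 0.13 Fx -0.21 Fz 0.60 gap 0.9 t 5.50
mx 0.5 my 6.5 z 152.8 yaw 1.825 Fy -0.17 Fx 0.16 Fz -0.05 gap 0.3 t 5.75
mx 0.5 my 7.5 z 152.8 yaw 1.825 Fy 0.51 Fx -0.36 Fz -0.12 gap 0.5 t 6.00
mx 0.5 my 7.5 z 152.8 yaw 1.825 Fy 0.01 Fx -0.37 Fz 0.22 gap 0.6 t 6.05
```

View pics/w4.png

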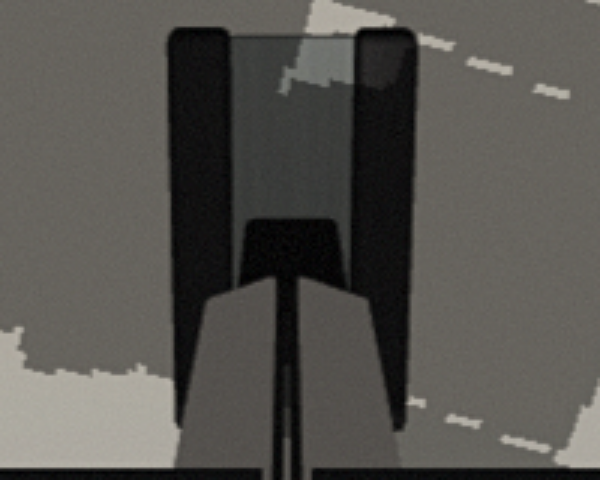

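```bash
python3 - <<'E'
from h import *
p,d=camera("wrist"); i=camera_info("wrist"); T=np.array(i["world_from_camera"]); print("cam my",(T[:2,3]-piv)@e,T[2,3],"dir",T[:3,2])
W=cloud("wrist",d,i)
for v in range(240,335,6): 
    for u in (303,317,):
        q=W[v,u]; print((u,v),"my %.1f mx %.1f z %.1f"%((q[:2]-piv)@e,(q[:2]-piv)@ex,q[2]),p[v,u],end=" | ")
    print()
def pr(m,z):
    w=np.r_[piv+m*e,z]; c=np.linalg.inv(T)@np.r_[w,1]; k=i["intrinsics"]@c[:3]; return (k[:2]/k[2]).round()
print("tcp",pr(7.5,152.8),"lever top upright",pr(0,180),"base",pr(0,122), "top at -.4",pr(24,175))
E
```

```text
cam my 85.32796196844974 366.4834865005982 dir [ 0.06727557 -0.25500398 -0.96459679]
(303, 240) my 12.9 mx -6.7 z 113.1 [58 61 57] | (317, 240) my 13.0 mx 2.4 z 113.4 [55 57 55] | 
(303, 246) my 8.7 mx -6.8 z 112.8 [55 55 55] | (317, 246) my 8.9 mx 2.4 z 113.4 [57 58 59] | 
(303, 252) my 4.2 mx -6.8 z 111.5 [52 52 51] | (317, 252) my 4.9 mx 2.5 z 113.6 [41 44 43] | 
(303, 258) my 7.0 mx -6.2 z 132.5 [1 0 0] | (317, 258) my 7.2 mx 2.3 z 132.9 [14 11 12] | 
(303, 264) my 7.6 mx -5.9 z 145.2 [5 1 2] | (317, 264) my 8.2 mx 2.3 z 147.0 [5 6 6] | 
(303, 270) my 8.4 mx -5.5 z 157.5 [10  9  9] | (317, 270) my 8.1 mx 2.2 z 156.6 [5 5 5] | 
(303, 276) my 18.7 mx -4.5 z 193.3 [86 82 80] | (317, 276) my 16.8 mx 2.0 z 188.5 [10 10 12] | 
(303, 282) my 18.3 mx -4.3 z 199.6 [85 83 77] | (317, 282) my 16.8 mx 1.9 z 196.1 [12 14 11] | 
(303, 288) my 18.1 mx -4.1 z 206.1 [83 81 77] | (317, 288) my 16.8 mx 1.9 z 202.9 [11 10  8] | 
(303, 294) my 18.7 mx -3.9 z 213.8 [87 82 79] | (317, 294) my 16.6 mx 1.9 z 209.0 [16 12 10] | 
(303, 300) my 18.7 mx -3.7 z 219.8 [85 80 76] | (317, 300) my 17.1 mx 1.8 z 216.1 [4 0 0] | 
(303, 306) my 17.9 mx -3.6 z 223.6 [86 85 80] | (317, 306) my 17.1 mx 1.8 z 221.8 [15 14 12] | 
(303, 312) my 18.7 mx -3.4 z 230.3 [81 78 73] | (317, 312) my 16.7 mx 1.8 z 226.2 [12 11 13] | 
(303, 318) my 18.6 mx -3.3 z 235.0 [84 81 77] | (317, 318) my 16.6 mx 1.7 z 231.1 [13 13 13] | 
(303, 324) my 17.8 mx -3.2 z 237.9 [85 82 78] | (317, 324) my 16.7 mx 1.7 z 235.9 [12 10  9] | 
(303, 330) my 18.1 mx -3.1 z 242.8 [83 80 75] | (317, 330) my 16.7 mx 1.7 z 240.2 [21 18 15] | 
tcp [313. 269.] lever top upright [313. 301.] base [313. 263.] top at -.4 [313. 253.]
```

```bash
python3 - <<'E'
from h import *
p,d=camera("scene"); i=camera_info("scene"); T=np.array(i["world_from_camera"])
c=np.linalg.inv(T)@np.r_[read_state()["eef_pos"],1]; k=i["intrinsics"]@c[:3]; k=k[:2]/k[2]; print(k)
u,v=k.astype(int); q=cv2.resize(p[v-75:v+45,u-80:u+80,::-1],None,fx=5,fy=5,interpolation=cv2.INTER_CUBIC)
cv2.circle(q,(400,375),4,(0,255,0),1); cv2.imwrite("pics/s5.png",q)
print(camera_info("wrist")["world_from_camera"][:3,3],read_state()["eef_pos"])
E
```

```text
[310.74389405 233.48214453]
[532.94144263  37.91110465 366.48150669] [552.01407709 -37.57410084 152.84023986]
```

View pics/s5.png

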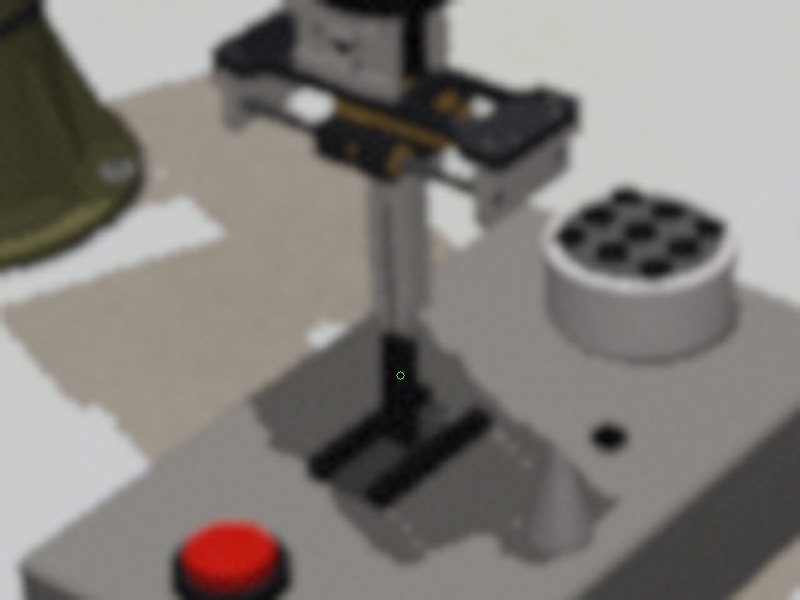

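The fingers actually end above the lever, at about (400,333) in the crop. The reported TCP projects lower, at (400,375). So the real tips are some 30 mm higher than reported and the lever has not been moved. I'll measure that offset.

```bash
python3 - <<'E'
from h import *
p,d=camera("scene"); W=cloud("scene",d)
for v in range(212,242,2):
    for u in (309,311): 
        q=W[v,u]; print((u,v),"my %.1f mx %.1f z %.1f"%((q[:2]-piv)@e,(q[:2]-piv)@ex,q[2]),p[v,u],end=" | ")
    print()
p,d=camera("wrist"); W=cloud("wrist",d)
for v in range(270,279):
    for u in (296,303,309,325): 
        q=W[v,u]; print("my %.1f z %.1f"%((q[:2]-piv)@e,q[2]),p[v,u,0],end=" | ")
    print()
print(read_state()["joints"])
E
```

```text
(309, 212) my -1.3 mx 5.1 z 223.4 [104  99  98] | (311, 212) my -0.1 mx 10.5 z 224.8 [107 104 102] | 
(309, 214) my -3.7 mx 6.8 z 219.5 [102  99  97] | (311, 214) my -0.0 mx 10.1 z 218.8 [108 104 103] | 
(309, 216) my -1.4 mx 4.6 z 211.6 [102  97  96] | (311, 216) my 0.6 mx 9.3 z 212.3 [109 105 103] | 
(309, 218) my -0.2 mx 3.3 z 204.6 [101  98  95] | (311, 218) my -1.7 mx 11.0 z 208.3 [107 103 102] | 
(309, 220) my -0.8 mx 3.6 z 199.1 [99 96 94] | (311, 220) my 1.6 mx 8.0 z 199.5 [101  98  97] | 
(309, 222) my -1.9 mx 4.2 z 194.0 [96 92 91] | (311, 222) my 98.4 mx -73.3 z 110.0 [96 93 91] | 
(309, 224) my 6.8 mx -3.4 z 180.5 [68 67 65] | (311, 224) my 90.5 mx -67.0 z 110.3 [79 76 75] | 
(309, 226) my -0.9 mx 2.8 z 181.0 [21 21 23] | (311, 226) my 1.5 mx 7.3 z 181.5 [28 29 28] | 
(309, 228) my -1.5 mx 3.1 z 175.5 [15 16 14] | (311, 228) my -1.7 mx 9.7 z 178.2 [16 16 18] | 
(309, 230) my -1.8 mx 3.1 z 169.6 [17 18 18] | (311, 230) my -4.7 mx 12.0 z 174.8 [6 8 9] | 
(309, 232) my -2.1 mx 3.0 z 163.7 [11  9 11] | (311, 232) my -2.0 mx 9.4 z 166.2 [14 13 14] | 
(309, 234) my -6.0 mx 6.0 
[... 499 characters left out ...]
.3 z 158.7 7 | 
my -6.0 z 122.3 10 | my 8.6 z 161.2 7 | my 8.4 z 160.7 52 | my 8.5 z 160.9 5 | 
my -7.3 z 120.4 11 | my 8.8 z 163.4 5 | my 17.8 z 187.1 87 | my 8.6 z 162.8 32 | 
my -8.0 z 120.6 13 | my 8.6 z 164.1 35 | my 18.0 z 189.1 89 | my 18.2 z 189.6 80 | 
my -8.8 z 120.2 11 | my 18.4 z 191.4 87 | my 18.2 z 191.0 85 | my 18.1 z 190.6 83 | 
my -9.3 z 120.7 17 | my 18.1 z 191.8 85 | my 18.2 z 192.2 84 | my 18.4 z 192.5 81 | 
my 18.7 z 194.8 62 | my 18.0 z 192.9 85 | my 18.2 z 193.4 87 | my 17.8 z 192.3 83 | 
my 18.1 z 194.5 86 | my 18.3 z 194.9 85 | my 18.1 z 194.3 84 | my 18.4 z 195.1 84 | 
[-1.34189736e-01  3.22157516e-01  1.53471477e+00 -2.74518142e-05
  1.28475059e+00 -3.87972501e-01]
```

Real tips are about 34.5 mm above the reported z, from both views: 187–188 mm against 152.8 mm. I'll retreat, go down by that amount and verify.

```bash
python3 -m handwheel '0.1 -0.38 0 0 1; 0.1 -0.38 0 0 1; 0.1 -0.38 0 0 1; 0 0 0 0 1; 0 0 -0.4 0 1; 0 0 -0.4 0 1; 0 0 0 0 1; 0 0 0 0 1'
python3 - <<'E'
from h import *
st(); p,d=camera("wrist"); W=cloud("wrist",d)
for v in range(262,282,2):
    for u in (303,325): 
        q=W[v,u]; print("%d my %.1f z %.1f"%(v,(q[:2]-piv)@e,q[2]),p[v,u,0],end=" | ")
    print()
z=W[...,2]; m=(z>165)&(z<186);m[262:]=0; q=W[m]; w=(q[:,:2]-piv); print(len(q),np.percentile(w@e,[2,50,98]),np.percentile(w@ex,[2,50,98]))
p,d=camera("scene");cv2.imwrite("pics/s6.png",cv2.resize(p[160:290,240:400,::-1],None,fx=4,fy=4,interpolation=2))
E
```

```text
clock: 6.92
eef_pos: [563.7, -82.9, 120.6]
eef_rot: [-3.14, -0.001, 1.825]
wrist_force: [1.4, -0.6, -0.5]
finger_gap: 0.8
finger_force: 0.0
mx 0.5 my -39.4 z 120.6 yaw 1.825 Fy -0.90 Fx 1.17 Fz -0.49 gap 0.8 t 6.92
262 my -38.1 z 114.3 58 | 262 my -38.0 z 114.5 54 | 
264 my -39.5 z 113.8 57 | 264 my -39.5 z 113.8 54 | 
266 my 38.3 z 335.1 58 | 266 my -40.7 z 113.9 56 | 
268 my -43.5 z 109.6 104 | 268 my -43.0 z 111.0 98 | 
270 my -44.0 z 111.7 101 | 270 my -44.2 z 111.1 102 | 
272 my -45.3 z 111.5 102 | 272 my -45.5 z 110.9 101 | 
274 my -46.7 z 111.1 96 | 274 my -28.6 z 158.9 88 | 
276 my -28.8 z 160.9 81 | 276 my -28.5 z 161.6 85 | 
278 my -28.8 z 163.6 85 | 278 my -28.7 z 163.7 85 | 
280 my -28.8 z 166.0 86 | 280 my -28.9 z 165.6 85 | 
1422 [-0.40781123  5.25866661  8.97538275] [-6.85913382  2.62451334 12.0348106 ]
```

View pics/s6.png

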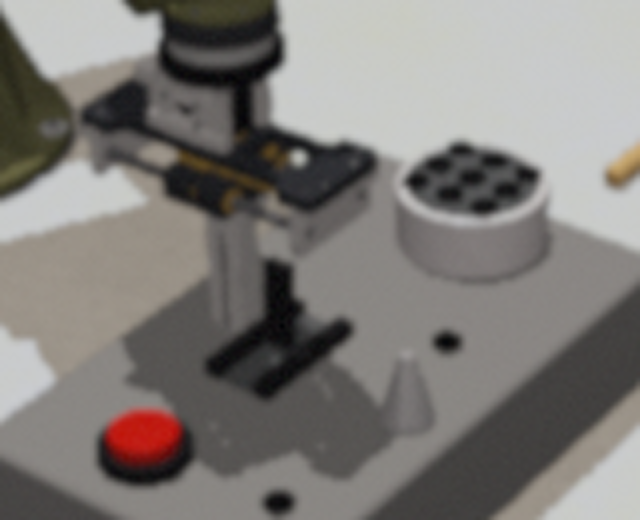

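The shut fingers now stand beside the lever, tips at (235,330) and lever at (280,290), with tips near z 157. I'll push from here.

```bash
S="python3 -c 'from h import*;st()'"; python3 -m handwheel '-0.04 0.15 -0.06 0 1; -0.04 0.15 0 0 1; -0.03 0.12 0 0 1; 0 0 0 0 1; 0 0 0 0 1'>/dev/null; eval $S
for k in 1; do python3 -m handwheel '-0.02 0.08 0 0 1; 0 0 0 0 1; 0 0 0 0 1'>/dev/null; eval $S
python3 -m handwheel '-0.02 0.08 0 0 1; 0 0 0 0 1; 0 0 0 0 1' >/dev/null; eval $S
python3 -m handwheel '-0.012 0.048 0 0 1; 0 0 0 0 1; 0 0 0 0 1'>/dev/null; eval $S; done
```

```text
mx 0.8 my -21.9 z 118.7 yaw 1.825 Fy -0.56 Fx 0.26 Fz 0.55 gap 0.3 t 7.43
mx 0.7 my -19.0 z 118.5 yaw 1.825 Fy 0.62 Fx -0.50 Fz 0.04 gap 0.5 t 7.68
mx 0.7 my -15.6 z 118.4 yaw 1.825 Fy 0.08 Fx 0.60 Fz 0.07 gap 0.6 t 7.93
mx 0.8 my -13.7 z 118.5 yaw 1.825 Fy 0.38 Fx -0.55 Fz 0.23 gap 0.6 t 8.18
```

```bash
S="python3 -c 'from h import*;st()'"; 
python3 -m handwheel '-0.012 0.048 0 0 1; 0 0 0 0 1; 0 0 0 0 1'>/dev/null; eval $S
python3 -m handwheel '-0.012 0.048 0 0 1; 0 0 0 0 1; 0 0 0 0 1'>/dev/null; eval $S
python3 -m handwheel '-0.012 0.048 0 0 1; 0 0 0 0 1; 0 0 0 0 1'>/dev/null; eval $S
python3 -m handwheel '-0.006 0.024 0 0 1; 0 0 0 0 1; 0 0 0 0 1'>/dev/null; eval $S
python3 -m handwheel '-0.006 0.024 0 0 1; 0 0 0 0 1; 0 0 0 0 1'>/dev/null; eval $S
```

```text
mx 0.8 my -11.7 z 118.5 yaw 1.825 Fy -0.49 Fx -0.19 Fz -0.38 gap 0.1 t 8.43
mx 0.8 my -9.7 z 118.5 yaw 1.825 Fy -0.58 Fx 0.01 Fz 0.14 gap 0.6 t 8.68
mx 0.8 my -7.7 z 118.5 yaw 1.825 Fy 0.01 Fx -0.35 Fz 1.18 gap 0.4 t 8.93
mx 0.8 my -6.8 z 118.4 yaw 1.825 Fy -0.97 Fx 0.53 Fz 1.23 gap 0.4 t 9.18
mx 0.8 my -5.8 z 118.4 yaw 1.825 Fy -1.12 Fx -0.54 Fz 0.75 gap 0.3 t 9.43
```

Contact shows faintly (about -1 N). Next the spring.

```bash
S="python3 -c 'from h import*;st()'"; 
python3 -m handwheel '-0.012 0.048 0 0 1; 0 0 0 0 1; 0 0 0 0 1'>/dev/null; eval $S
python3 -m handwheel '-0.006 0.024 0 0 1; 0 0 0 0 1; 0 0 0 0 1'>/dev/null; eval $S
python3 -m handwheel '-0.006 0.024 0 0 1; 0 0 0 0 1; 0 0 0 0 1'>/dev/null; eval $S
python3 -m handwheel '-0.006 0.024 0 0 1; 0 0 0 0 1; 0 0 0 0 1'>/dev/null; eval $S
python3 -c '
from h import*
p,d=camera("wrist");W=cloud("wrist",d);z=W[...,2];m=(z>150)&(z<185);m[268:]=0;q=W[m];w=(q[:,:2]-piv)
for a in range(150,185,5):
    k=(q[:,2]>=a)&(q[:,2]<a+5);print(a,k.sum(),np.percentile(w[k]@e,[5,50,95]) if k.any() else "")
st()'
```

```text
mx 0.8 my -3.7 z 118.4 yaw 1.825 Fy -1.93 Fx 0.32 Fz -0.81 gap 0.6 t 9.68
mx 0.8 my -2.9 z 118.4 yaw 1.825 Fy -2.85 Fx -0.18 Fz -2.61 gap 0.5 t 9.93
mx 0.8 my -2.0 z 118.4 yaw 1.825 Fy -4.34 Fx -0.66 Fz -1.63 gap 0.8 t 10.18
mx 0.8 my -1.2 z 118.4 yaw 1.825 Fy -5.17 Fx -0.03 Fz -2.23 gap 0.5 t 10.43
150 0 
155 0 
160 0 
165 0 
170 232 [22.87529292 25.85546099 26.70646149]
175 567 [20.88659664 23.09860089 25.96080623]
180 0 
mx 0.8 my -1.1 z 118.4 yaw 1.825 Fy -5.61 Fx -0.11 Fz -1.85 gap 0.3 t 10.48
```

In the spring now. Continuing in 1 mm steps.

```bash
S="python3 -c 'from h import*;st()'"; 
python3 -m handwheel '-0.006 0.024 0 0 1; 0 0 0 0 1; 0 0 0 0 1'>/dev/null; eval $S
python3 -m handwheel '-0.006 0.024 0 0 1; 0 0 0 0 1; 0 0 0 0 1'>/dev/null; eval $S
python3 -m handwheel '-0.006 0.024 0 0 1; 0 0 0 0 1; 0 0 0 0 1'>/dev/null; eval $S
```

```text
mx 0.8 my -0.3 z 118.4 yaw 1.824 Fy -6.44 Fx -0.72 Fz -1.90 gap 0.6 t 10.73
mx 0.8 my 0.7 z 118.4 yaw 1.824 Fy -6.57 Fx -0.44 Fz -1.22 gap 0.7 t 10.98
mx 0.8 my 1.6 z 118.5 yaw 1.824 Fy -7.38 Fx -0.54 Fz -2.38 gap 0.4 t 11.23
```

```bash
S="python3 -c 'from h import*;st()'"; 
python3 -m handwheel '-0.006 0.024 0 0 1; 0 0 0 0 1; 0 0 0 0 1'>/dev/null; eval $S
python3 -m handwheel '-0.004 0.014 0 0 1; 0 0 0 0 1; 0 0 0 0 1'>/dev/null; eval $S
```

```text
mx 0.8 my 2.5 z 118.5 yaw 1.824 Fy -7.98 Fx 0.05 Fz -1.18 gap 0.4 t 11.48
mx 0.8 my 3.0 z 118.5 yaw 1.824 Fy -7.58 Fx -0.18 Fz -2.01 gap 0.7 t 11.73
```

```bash
S="python3 -c 'from h import*;st()'"; 
python3 -m handwheel '-0.004 0.014 0 0 1; 0 0 0 0 1; 0 0 0 0 1'>/dev/null; eval $S
python3 -m handwheel '-0.004 0.014 0 0 1; 0 0 0 0 1; 0 0 0 0 1'>/dev/null; eval $S
python3 -m handwheel '-0.004 0.014 0 0 1; 0 0 0 0 1; 0 0 0 0 1'>/dev/null; eval $S
```

```text
mx 0.8 my 3.6 z 118.6 yaw 1.824 Fy -7.47 Fx 0.11 Fz -0.76 gap 0.4 t 11.98
mx 0.8 my 4.1 z 118.5 yaw 1.824 Fy -8.63 Fx -0.56 Fz -0.41 gap 0.5 t 12.23
mx 0.8 my 4.7 z 118.6 yaw 1.824 Fy -8.22 Fx 0.23 Fz -2.26 gap 0.4 t 12.48
```

```bash
S="python3 -c 'from h import*;st()'"; 
python3 -m handwheel '-0.004 0.014 0 0 1; 0 0 0 0 1; 0 0 0 0 1'>/dev/null; eval $S
python3 -m handwheel '-0.004 0.014 0 0 1; 0 0 0 0 1; 0 0 0 0 1'>/dev/null; eval $S
python3 -m handwheel '-0.004 0.014 0 0 1; 0 0 0 0 1; 0 0 0 0 1'>/dev/null; eval $S
```

```text
mx 0.8 my 5.2 z 118.6 yaw 1.824 Fy -8.96 Fx 0.11 Fz -1.36 gap 0.6 t 12.73
mx 0.8 my 5.7 z 118.6 yaw 1.824 Fy -8.63 Fx 0.03 Fz -1.91 gap 0.4 t 12.98
mx 0.8 my 6.0 z 118.7 yaw 1.824 Fy -11.02 Fx -0.25 Fz -1.63 gap 0.8 t 13.23
```

Steep rise starting at my ≈ 6.0. Finer steps now.

```bash
S="python3 -c 'from h import*;st()'"; 
python3 -m handwheel '-0.002 0.007 0 0 1; 0 0 0 0 1; 0 0 0 0 1'>/dev/null; eval $S
python3 -m handwheel '-0.002 0.007 0 0 1; 0 0 0 0 1; 0 0 0 0 1'>/dev/null; eval $S
```

```text
mx 0.8 my 6.1 z 118.7 yaw 1.824 Fy -12.53 Fx 0.28 Fz -1.76 gap 0.5 t 13.48
mx 0.8 my 6.1 z 118.6 yaw 1.824 Fy -13.80 Fx 0.49 Fz -1.96 gap 0.3 t 13.73
```

```bash
S="python3 -c 'from h import*;st()'"; 
python3 -m handwheel '-0.002 0.007 0 0 1; 0 0 0 0 1; 0 0 0 0 1'>/dev/null; eval $S
python3 -m handwheel '-0.002 0.006 0 0 1; 0 0 0 0 1; 0 0 0 0 1'>/dev/null; eval $S
python3 -m handwheel '0 0 0 0 1; 0 0 0 0 1; 0 0 0 0 1'>/dev/null; eval $S
```

```text
mx 0.8 my 6.2 z 118.6 yaw 1.824 Fy -15.90 Fx 0.47 Fz -2.70 gap 0.7 t 13.98
mx 0.8 my 6.3 z 118.7 yaw 1.824 Fy -16.86 Fx 0.83 Fz -2.64 gap 0.3 t 14.23
mx 0.8 my 6.3 z 118.7 yaw 1.824 Fy -15.66 Fx 0.19 Fz -3.07 gap 0.4 t 14.48
```

```bash
S="python3 -c 'from h import*;st()'"; 
python3 -m handwheel '-0.001 0.005 0 0 1; 0 0 0 0 1; 0 0 0 0 1; 0 0 0 0 1'>/dev/null; eval $S
python3 -m handwheel '0 0 0 0 1; 0 0 0 0 1; 0 0 0 0 1; 0 0 0 0 1'>/dev/null; eval $S
python3 -m handwheel '0 0 0 0 1; 0 0 0 0 1; 0 0 0 0 1; 0 0 0 0 1'>/dev/null; eval $S
python3 -m handwheel '0.02 -0.08 0 0 1; 0.06 -0.24 0 0 1; 0.12 -0.48 0 0 1; 0.12 -0.48 0 0 1; 0 0 0 0 1; 0 0 0.6 0 1; 0 0 0.8 0 1; 0 0 0.4 0 1; 0 0 0 0 1; 0 0 0 0 1'>/dev/null; eval $S
```

```text
mx 0.8 my 6.4 z 118.7 yaw 1.824 Fy -17.91 Fx 0.23 Fz -2.62 gap 0.4 t 14.82
mx 0.8 my 6.4 z 118.7 yaw 1.824 Fy -16.98 Fx 0.97 Fz -2.07 gap 0.6 t 15.15
mx 0.8 my 6.4 z 118.7 yaw 1.824 Fy -17.03 Fx 0.22 Fz -3.52 gap 0.5 t 15.48
mx 0.6 my -44.0 z 190.7 yaw 1.825 Fy 0.43 Fx 0.39 Fz -1.56 gap 0.2 t 16.32
```

```bash
python3 -m handwheel '-0.16 0.63 0 0 1; -0.16 0.63 0 0 1; -0.16 0.63 0 0 1; -0.16 0.63 0 0 1; 0 0 0 0 1; 0 0 -0.6 0 1; 0 0 -0.6 0 1; 0 0 -0.6 0 1; 0 0 0 0 1; 0 0 0 0 1'>/dev/null
python3 - <<'E'
from h import *
st(); p,d=camera("scene");cv2.imwrite("pics/s7.png",cv2.resize(p[160:290,240:400,::-1],None,fx=4,fy=4,interpolation=2))
E
```

```text
mx -0.2 my 59.7 z 117.3 yaw 1.824 Fy 0.51 Fx 0.27 Fz 0.64 gap 0.9 t 17.15
```

View pics/s7.png

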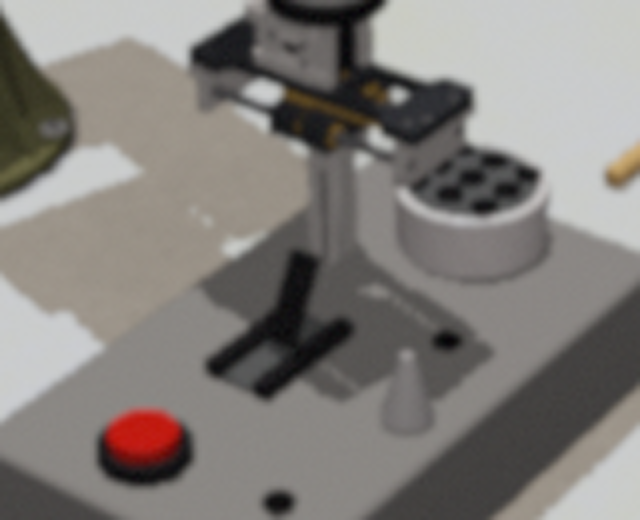

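The lever leans to the bowl side, top at (300,260), with the fingers on its bowl side at (335,240). Now throwing it on.

```bash
S="python3 -c 'from h import*;st()'"; 
python3 -m handwheel '0.04 -0.15 0 0 1; 0.04 -0.15 0 0 1; 0.04 -0.15 0 0 1; 0.04 -0.15 0 0 1; 0.03 -0.1 0 0 1; 0.03 -0.1 0 0 1; 0 0 0 0 1'>/dev/null; eval $S
python3 -m handwheel '0.02 -0.08 0 0 1; 0.02 -0.08 0 0 1; 0.02 -0.08 0 0 1; 0.02 -0.08 0 0 1; 0 0 0 0 1'>/dev/null; eval $S
python3 -m handwheel '0.012 -0.048 0 0 1; 0.012 -0.048 0 0 1; 0 0 0 0 1; 0 0 0 0 1'>/dev/null; eval $S
python3 -m handwheel '0.012 -0.048 0 0 1; 0 0 0 0 1; 0 0 0 0 1'>/dev/null; eval $S
```

```text
mx 1.1 my 25.6 z 118.4 yaw 1.824 Fy 0.42 Fx -0.78 Fz -0.77 gap 0.5 t 17.78
mx 1.1 my 12.7 z 118.4 yaw 1.824 Fy -0.88 Fx -1.34 Fz -0.27 gap 0.5 t 18.20
mx 1.1 my 9.2 z 118.4 yaw 1.825 Fy 0.65 Fx 0.05 Fz -1.01 gap 0.5 t 18.53
mx 1.0 my 7.3 z 118.4 yaw 1.825 Fy 1.29 Fx 0.50 Fz 0.17 gap 0.5 t 18.78
```

```bash
S="python3 -c 'from h import*;st()'"; 
for k in 1; do python3 -m handwheel '0.012 -0.048 0 0 1; 0 0 0 0 1; 0.006 -0.024 0 0 1; 0 0 0 0 1'>/dev/null; eval $S
python3 -m handwheel '0.006 -0.024 0 0 1; 0 0 0 0 1; 0.006 -0.024 0 0 1; 0 0 0 0 1'>/dev/null; eval $S
python3 -m handwheel '0.006 -0.024 0 0 1; 0 0 0 0 1; 0.006 -0.024 0 0 1; 0 0 0 0 1'>/dev/null; eval $S; done
```

```text
mx 1.0 my 4.3 z 118.4 yaw 1.825 Fy 1.07 Fx -0.31 Fz -0.12 gap 0.1 t 19.12
mx 1.0 my 2.3 z 118.4 yaw 1.825 Fy 2.02 Fx -0.16 Fz -0.49 gap 0.2 t 19.45
mx 1.0 my 0.3 z 118.5 yaw 1.825 Fy 1.39 Fx 0.00 Fz 0.45 gap 0.4 t 19.78
```

```bash
S="python3 -c 'from h import*;st()'"; 
python3 -m handwheel '0.006 -0.024 0 0 1; 0 0 0 0 1; 0.006 -0.024 0 0 1; 0 0 0 0 1'>/dev/null; eval $S
python3 -m handwheel '0.006 -0.024 0 0 1; 0 0 0 0 1; 0 0 0 0 1'>/dev/null; eval $S
python3 -m handwheel '0.006 -0.024 0 0 1; 0 0 0 0 1; 0 0 0 0 1'>/dev/null; eval $S
python3 -m handwheel '0.006 -0.024 0 0 1; 0 0 0 0 1; 0 0 0 0 1'>/dev/null; eval $S
```

```text
mx 1.0 my -1.7 z 118.5 yaw 1.825 Fy 2.18 Fx -0.30 Fz 0.55 gap 0.5 t 20.12
mx 1.0 my -2.6 z 118.5 yaw 1.825 Fy 0.38 Fx -0.52 Fz 0.24 gap 0.5 t 20.37
mx 1.0 my -3.6 z 118.5 yaw 1.825 Fy 0.83 Fx 0.25 Fz 0.16 gap 0.2 t 20.62
mx 1.0 my -4.6 z 118.5 yaw 1.825 Fy 1.84 Fx -0.59 Fz -0.21 gap 0.4 t 20.87
```

```bash
S="python3 -c 'from h import*;st()'"; 
python3 -m handwheel '0.006 -0.024 0 0 1; 0 0 0 0 1; 0 0 0 0 1'>/dev/null; eval $S
python3 -m handwheel '0.004 -0.014 0 0 1; 0 0 0 0 1; 0 0 0 0 1'>/dev/null; eval $S
python3 -m handwheel '0.004 -0.014 0 0 1; 0 0 0 0 1; 0 0 0 0 1'>/dev/null; eval $S
python3 -m handwheel '0.004 -0.014 0 0 1; 0 0 0 0 1; 0 0 0 0 1'>/dev/null; eval $S
```

```text
mx 1.0 my -5.6 z 118.4 yaw 1.825 Fy 1.47 Fx -0.09 Fz -1.05 gap 0.3 t 21.12
mx 1.0 my -6.1 z 118.5 yaw 1.825 Fy 0.74 Fx 0.27 Fz 0.15 gap 0.5 t 21.37
mx 1.0 my -6.7 z 118.4 yaw 1.825 Fy 1.62 Fx 0.07 Fz -0.23 gap 0.7 t 21.62
mx 1.0 my -7.3 z 118.4 yaw 1.825 Fy 1.78 Fx -0.16 Fz 0.07 gap 0.3 t 21.87
```

```bash
S="python3 -c 'from h import*;st()'"; 
python3 -m handwheel '0.004 -0.014 0 0 1; 0 0 0 0 1; 0 0 0 0 1'>/dev/null; eval $S
python3 -m handwheel '0.004 -0.014 0 0 1; 0 0 0 0 1; 0 0 0 0 1'>/dev/null; eval $S
python3 -m handwheel '0.004 -0.014 0 0 1; 0 0 0 0 1; 0 0 0 0 1'>/dev/null; eval $S
python3 -m handwheel '0.004 -0.014 0 0 1; 0 0 0 0 1; 0 0 0 0 1'>/dev/null; eval $S
```

```text
mx 1.0 my -7.9 z 118.4 yaw 1.825 Fy 1.16 Fx 0.38 Fz -0.12 gap 0.4 t 22.12
mx 1.1 my -8.4 z 118.4 yaw 1.825 Fy 2.13 Fx 0.12 Fz -0.27 gap 0.3 t 22.37
mx 1.1 my -8.8 z 118.4 yaw 1.825 Fy 3.78 Fx -0.56 Fz 0.75 gap 0.5 t 22.62
mx 1.1 my -9.0 z 118.3 yaw 1.825 Fy 5.66 Fx 0.38 Fz 0.19 gap 0.4 t 22.87
```

The ON stop is felt. A touch more, then retreat.

```bash
S="python3 -c 'from h import*;st()'"; 
python3 -m handwheel '0.004 -0.014 0 0 1; 0 0 0 0 1; 0 0 0 0 1'>/dev/null; eval $S
python3 -m handwheel '-0.02 0.08 0 0 1; -0.08 0.32 0 0 1; -0.12 0.48 0 0 1; 0 0 0 0 1; 0 0 0.6 0 1; 0 0 0.8 0 1; 0 0 0.4 0 1; 0 0 0 0 1; 0 0 0 0 1'>/dev/null
python3 - <<'E'
from h import *
st(); p,d=camera("wrist"); W=cloud("wrist",d);z=W[...,2];q=W.reshape(-1,3);w=q[:,:2]-piv;m=(abs(w@ex)<12)&(w@e<0)&(w@e>-60)&(q[:,2]>140)&(q[:,2]<185)
q=q[m];w=w[m];print(m.sum())
for a in range(140,185,5):
    k=(q[:,2]>=a)&(q[:,2]<a+5);print(a,k.sum(),np.percentile(w[k]@e,[5,50,95]) if k.any() else "")
p,d=camera("scene");cv2.imwrite("pics/s8.png",cv2.resize(p[160:290,240:400,::-1],None,fx=4,fy=4,interpolation=2))
W=cloud("scene",d);q=W.reshape(-1,3);w=q[:,:2]-piv;m=(abs(w@ex)<14)&(w@e<0)&(w@e>-60)&(q[:,2]>140)&(q[:,2]<185);q=q[m];w=w[m]
for a in range(140,185,5):
    k=(q[:,2]>=a)&(q[:,2]<a+5);print(a,k.sum(),np.percentile(w[k]@e,[5,50,95]) if k.any() else "")
E
```

```text
mx 1.0 my -9.1 z 118.3 yaw 1.825 Fy 9.04 Fx -0.67 Fz 0.20 gap 0.3 t 23.12
mx 1.5 my 26.0 z 190.8 yaw 1.825 Fy -0.39 Fx 0.93 Fz -0.63 gap 0.7 t 23.87
70
140 0 
145 0 
150 6 [-18.20577067 -17.74840393 -17.13011159]
155 17 [-21.38119523 -19.67251196 -17.78783968]
160 17 [-24.90902185 -23.64831869 -21.68881628]
165 26 [-34.35547283 -27.9252516  -25.01413122]
170 4 [-29.46151815 -29.18990165 -27.92883641]
175 0 
180 0 
140 10 [-21.10314935 -15.44799588 -10.40984351]
145 8 [-24.54661062 -20.93372098 -15.42706275]
150 6 [-27.56316372 -25.9289805  -19.1076832 ]
155 7 [-31.77932957 -30.76842645 -26.52216275]
160 10 [-35.67428677 -31.15730681 -24.86784397]
165 16 [-38.25754999 -34.28928638 -30.69751457]
170 13 [-39.15798573 -32.83137785 -28.62512418]
175 2 [-36.2633808  -35.54692021 -34.83045962]
180 0
```

View pics/s8.png

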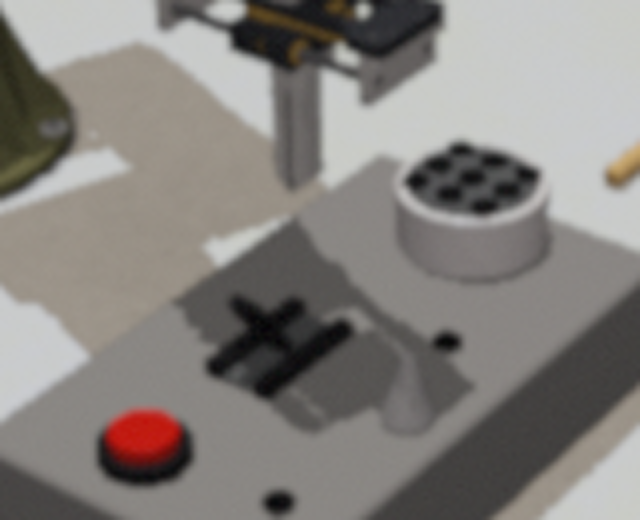

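The lever lies over to the button side, top at about (240,300), nothing else moved. Now to the button.

```bash
python3 -m handwheel '0.16 -0.63 0 0 1; 0.16 -0.63 0 0 1; 0.16 -0.63 0 0 1; 0.16 -0.63 0 0 1; 0.16 -0.63 0 0 1; 0.16 -0.63 0 0 1; 0 0 -0.6 0 1; 0 0 -0.8 0 1; 0 0 -0.4 0 1; 0 0 0 0 1; 0 0 0 0 1'>/dev/null
python3 - <<'E'
from h import *
st(); p,d=camera("wrist"); W=cloud("wrist",d)
for v in range(262,286,2):
    q=W[v,306]; print("%d my %.1f z %.1f"%(v,(q[:2]-piv)@e,q[2]),p[v,306])
p,d=camera("scene");cv2.imwrite("pics/s9.png",cv2.resize(p[160:290,220:380,::-1],None,fx=4,fy=4,interpolation=2))
E
```

```text
mx 0.6 my -129.6 z 117.4 yaw 1.825 Fy -0.04 Fx -0.20 Fz 0.35 gap 0.5 t 24.88
262 my -120.8 z 133.8 [163  28  25]
264 my -122.1 z 133.3 [164  31  25]
266 my -123.2 z 133.3 [161  24  21]
268 my -124.7 z 132.2 [162  28  27]
270 my -125.4 z 133.2 [164  29  25]
272 my -126.6 z 133.0 [165  27  22]
274 my -119.2 z 155.7 [80 79 73]
276 my -119.4 z 157.8 [84 82 79]
278 my -119.2 z 160.8 [84 80 78]
280 my -119.3 z 162.8 [80 79 74]
282 my -119.2 z 165.6 [87 82 81]
284 my -119.3 z 167.7 [83 78 75]
```

View pics/s9.png

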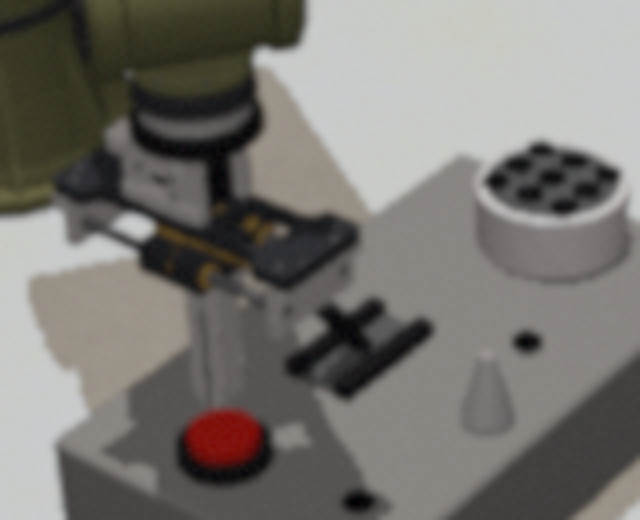

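The tips (215,405) stand about 22 mm above the red button (225,437), and the lever is still on. Pressing.

```bash
S="python3 -c 'from h import*;st()'"; 
python3 -m handwheel '0 0 -0.2 0 1; 0 0 -0.2 0 1; 0 0 0 0 1; 0 0 0 0 1'>/dev/null; eval $S
python3 -m handwheel '0 0 -0.05 0 1; 0 0 -0.05 0 1; 0 0 0 0 1; 0 0 0 0 1'>/dev/null; eval $S
python3 -m handwheel '0 0 -0.03 0 1; 0 0 -0.03 0 1; 0 0 0 0 1; 0 0 0 0 1'>/dev/null; eval $S
python3 -m handwheel '0 0 -0.03 0 1;  0 0 0 0 1; 0 0 0 0 1'>/dev/null; eval $S
```

```text
mx 0.8 my -129.7 z 102.0 yaw 1.825 Fy -0.03 Fx -0.97 Fz -0.22 gap 0.7 t 25.32
mx 1.0 my -129.9 z 98.4 yaw 1.825 Fy -0.09 Fx -0.54 Fz 0.95 gap 0.7 t 25.65
mx 1.2 my -130.0 z 96.3 yaw 1.825 Fy -0.17 Fx 0.09 Fz 3.29 gap 0.9 t 25.98
mx 1.2 my -130.0 z 95.0 yaw 1.825 Fy 0.14 Fx 0.40 Fz 2.82 gap 0.6 t 26.23
```

```bash
S="python3 -c 'from h import*;st()'"; 
python3 -m handwheel '0 0 -0.025 0 1;  0 0 0 0 1; 0 0 0 0 1'>/dev/null; eval $S
python3 -m handwheel '0 0 -0.025 0 1;  0 0 0 0 1; 0 0 0 0 1'>/dev/null; eval $S
python3 -m handwheel '0 0 -0.02 0 1;  0 0 0 0 1; 0 0 0 0 1'>/dev/null; eval $S
```

```text
mx 1.2 my -130.0 z 93.9 yaw 1.825 Fy -0.88 Fx 0.76 Fz 3.72 gap 0.5 t 26.48
mx 1.2 my -130.0 z 93.0 yaw 1.825 Fy -1.57 Fx 0.84 Fz 4.88 gap 0.5 t 26.73
mx 1.2 my -130.0 z 92.2 yaw 1.825 Fy 0.60 Fx 0.75 Fz 5.30 gap 0.6 t 26.98
```

```bash
S="python3 -c 'from h import*;st()'"; 
python3 -m handwheel '0 0 -0.015 0 1;  0 0 0 0 1; 0 0 0 0 1'>/dev/null; eval $S
python3 -m handwheel '0 0 -0.015 0 1;  0 0 0 0 1; 0 0 0 0 1'>/dev/null; eval $S
python3 -m handwheel '0 0 -0.012 0 1;  0 0 0 0 1; 0 0 0 0 1'>/dev/null; eval $S
```

```text
mx 1.2 my -129.9 z 91.7 yaw 1.825 Fy 0.91 Fx 0.75 Fz 5.32 gap 0.6 t 27.23
mx 1.2 my -130.0 z 91.6 yaw 1.825 Fy 0.04 Fx -0.39 Fz 10.96 gap 0.6 t 27.48
mx 1.3 my -130.1 z 91.6 yaw 1.825 Fy 2.26 Fx -3.46 Fz 14.83 gap 0.4 t 27.73
```

Bottomed out (a rise from 5 to 15 N with no further travel). Raise clear and check.

```bash
python3 -m handwheel '0 0 0.1 0 1; 0 0 0.3 0 1; 0 0 0.6 0 1; 0 0 0.8 0 1; 0 0 0.8 0 1; 0 0 0.4 0 1; 0 0 0 0 1; 0 0 0 0 1; 0 0 0 0 1; 0 0 0 0 1'>/dev/null
python3 - <<'E'
from h import *
st(); p,d=camera("scene");cv2.imwrite("pics/s10.png",cv2.resize(p[130:390,100:480,::-1],None,fx=2,fy=2,interpolation=2))
E
```

```text
mx 0.5 my -129.5 z 208.7 yaw 1.825 Fy -0.28 Fx 1.30 Fz 0.20 gap 0.9 t 28.57
```

View pics/s10.png

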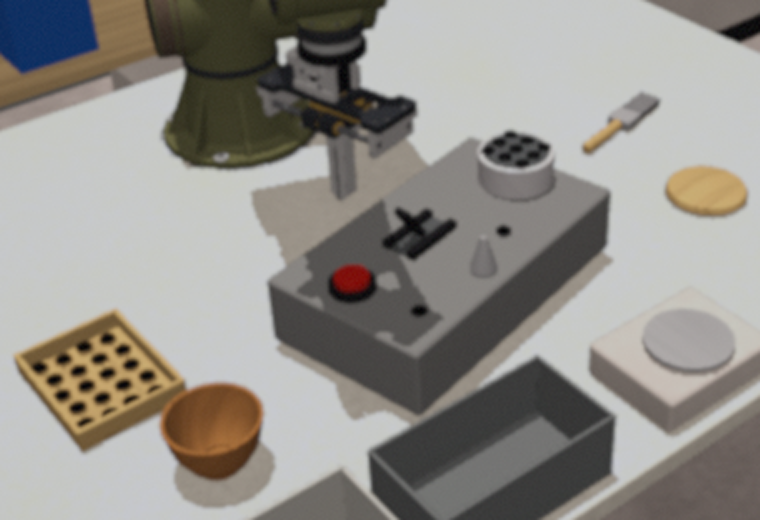

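The lever is on, top at (400,212); the button is up again at (352,280); the stones, cone and the rest are undisturbed; and the robot is clear of everything.

```bash
python3 -c 'from cell import *; print(sign_off())'
```

```text
the job is handed in; nothing more can be done
None
```

The job is handed in: I held the lever on its off stop at about 17 N for around a second, threw it fully on (about 9 N), pressed the button to the bottom once (about 15 N), and moved the arm clear, with nothing around it visibly disturbed; `sign_off()` returned no verdict.

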